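# Make up two counter orders at the bookshop

## Robot

A 6-joint arm with a two-finger parallel gripper is mounted at the origin on the work surface. World frame = base frame: x ahead of the robot, y to its left, z up, the work surface at z = 0. Lengths are in m, angles in rad, forces in N, time in s.
With the tool pointing down it reaches from about 0.25 to 0.725 m from the base axis. Payload 4 kg.
Tool frame: the origin (TCP) lies midway between the tips of the shut fingers; the grasp point (between the pads) lies 19 mm behind it; z points along the fingers, y is the line along which they close (so a half turn about z gives the same grasp; the last joint's range is limited). The gripper opens to 85 mm and grips with 20 to 120 N. Pads are 22 mm wide; open, the fingers measure 114 mm over their backs; the gripper's body (76 mm by 85 mm) begins 54 mm behind the grasp point. The pads swing forward as they close: fully open they stand 13 mm farther back than shut.
Start: joints at [1.35, 0.241, 0.005, 1.335, 0, 1.571], TCP at [0.11, 0.488, 0.231] pointing down, gripper open.
Joint ranges: [-2.72, 2.72], [-1.05, 1.87], [-1.09, 1.28], [-1.99, 2.15], [-1.42, 1.44], [-3.14, 3.14]. Speed limits (rad/s): [2.79, 2.79, 3.14, 3.14, 3.14, 3.14].

## Interface

Orientations are given as a unit quaternion [x, y, z, w].
In Python, from station import get_obs, capture, env gives the robot as it stands. The module is installed in compiled form; this text tells all that it offers.
- The arm moves only by the tool play_rows, never from a script. Its argument "moves" is a list of rows, each a list of 7 numbers: the turn, a rotation vector about the tool's x, y, z in rad, then the shift along the tool's x, y, z in m, then the closure, from 0 (fully open) to 1 (shut). A call has 1 to 5 rows; each row is the pose to reach, as a shift and turn from the pose commanded when the call began, along the tool's axes at that moment; what a row does not reach only later rows make up. A row lasts 1/10 s, in which the tool goes at most 50 mm and 8.59 degrees, less where a joint would pass 70% of its speed; a pose out of reach is approached as far as the arm can. A call with a gripper value outside its range is refused whole. The fingers move at their own pace and stop on an object; "newtons" is the grip in N (left out, the last holds). Time passes only in rows, so rows that repeat a pose let the fingers close. It gives the time, the measured TCP pose, the force, the opening and the grip force at its end, in the units of the state.
- get_obs(): the state, without advancing time (a new reading comes with each control period).
- capture(name): name is "scene" or "side" or "wrist"; returns a dict with "color" (384x512x3 uint8, blue, green, red), "depth" (384x512 float32, m along the optical axis (not along the pixel's ray), 0 where there is no reading), "fx", "fy", "cx", "cy" (pixels), "D" ([k1, k2, p1, p2, k3] as OpenCV has them; the pictures are not rectified), "cam_to_world" (4x4, takes a point from camera to world coordinates); the wrist camera has in their place "tool_from_camera" (4x4, takes a point from camera to tool coordinates, whose origin is the TCP and whose axes are the flange's). Camera axes: x right, y down, z forward; pixel columns grow to the right and rows downward; lengths in m; the calibration is good to about 2 mm. A picture is of the moment at which its call begins: read the wrist's pose just before it.
- env.hand_in(): hands the job in; it is judged then, once.
The state is a dict: "clock": time; "joint_positions": joint angles; "qd": joint speeds; "tau": joint torques, N m; "eef_pos": TCP position; "eef_rot": TCP orientation; "wrist_force": force on the tool from outside, world axes, zero at the start; "torque": the same for the moment, N m; "grip_width": finger opening in m; "gripper_force": force on a finger pad.
Only numpy, scipy, OpenCV 4.12 (cv2) and the standard library are available. Lean on these libraries where they do the work, as an engineer would, in place of code of your own. Each camera call takes 0.05 s, during which the arm holds its last target. There are 200 camera calls.

## Task

Make up the two orders on the shop counter. Into the tray with a single compartment goes the short thick book, lying flat on the tray's floor, with the flat tin set upright on the middle of its cover; into the tray with two compartments goes the long thin book, lying flat on the floor of the wide compartment, with the tall tin set upright on the middle of its cover, and the hand stamp standing on its base on the floor of the narrow compartment. Leave the ink bottle and the glass paperweight where they stand.

Things in the scene. Friction and masses are not known exactly. Their poses are not given: they have to be found in the camera images.
- thick_book_mid (a point): short thick book, blue cloth cover, closed and lying flat: 85 long (own x) x 60 wide (own y) x 36 mm thick (own z, up); 0.11 to 0.21 kg. The point is its centre, 18 mm above its underside
- thin_book_mid (a point): long thin book, same blue cloth cover, closed and lying flat: 110 long (own x) x 64 wide (own y) x 22 mm thick (own z, up); 0.09 to 0.17 kg. The point is its centre, 11 mm above its underside
- flat_tin_mid (a point): flat round metal tin with a closed lid, standing: 56 mm diameter, 28 mm high (own z, up), about 0.11 kg. The point is its centre, 14 mm above its underside
- tall_tin_mid (a point): tall round metal tin with a closed lid, standing: 48 mm diameter, 52 mm high (own z, up), about 0.12 kg. The point is its centre, 26 mm above its underside
- stamp_mid (a point): wooden hand stamp standing on its rubber face: rectangular base 55 (own x) x 34 (own y) mm, 22 mm high, with an upright dark round handle in the middle, 26 mm diameter from 34 to 56 mm above the underside (slimmer below and above), top at 62 mm; 0.06 kg. The point is on the handle's axis, 31 mm above the underside
- single_tray: order tray of brown cardboard with one compartment, fixed to the counter: 123 (own x) x 98 (own y) mm outside, 115 x 90 mm inside; floor 4 mm thick, its rim 12 mm above the counter (8 mm above the tray floor), walls 4 mm thick. Origin: centre of its underside, on the counter. z up. The thick book's place is the middle of the tray
- double_tray: cardboard order tray with two compartments side by side, fixed: 150 (own x) x 168 (own y) mm outside, walls and floor 4 mm thick, rim and divider 12 mm above the counter. Origin: centre of its underside, z up. Wide compartment (thin book): 142 (x) x 96 (y) mm inside, centred at own y = -32 mm; narrow one (stamp): 142 (x) x 60 (y) mm inside, centred at own y = +50 mm; both at own x = 0
- ink_bottle_mid (a point): square ink bottle of clear glass, 44 x 44 mm, with a round black cap, 52 mm high in all; loose, standing among the stock; not wanted. The point is its centre, 26 mm above its underside
- paperweight_mid (a point): domed green glass paperweight, 64 mm diameter, 32 mm high; loose, beyond the stock; not wanted. The point is its centre, 16 mm above its underside
There are look-alikes about, which are no part of the job. Leave any green look-alike of the part that bears thin_book_mid alone. There is more than one size of the part that bears stamp_mid; the job needs the smaller.

How it is judged:
By the outcome, as a careful person would: the job done as asked, in the order asked, and still so for the second after the job is handed in, with the robot touching nothing.
It also fails if it takes over 128 s, if anything falls off the work surface, if the arm or the gripper's body presses on something with over 40 N, if the wrist force passes 120 N, or if a joint passes its speed limit or range.

## Working session

There is one attempt and no reset: what is moved stays moved. The work goes in short steps, Python scripts to look and compute and a tool call to move; the robot and the scene stay as the last step left them, time stands still between calls to the robot, and variables do not carry over. Pictures are saved under pics/ and viewed, at most 14 in all, crops included, and the job is handed in when it is done.

Besides the shell and the picture viewer there is one more tool, called as a command line: name --pt "numbers of a row" for each row, then --argument value for the rest. play_rows: Moves the arm, as the interface text tells. Its arguments: {"type":"object","properties":{"moves":{"type":"array"},"newtons":{"type":"number"}},"required":["moves"]}

```bash
mkdir -p pics; ls; cat > h.py <<'E'
import numpy as np, cv2, pickle
from station import get_obs, capture, env
from scipy.spatial.transform import Rotation as R
def snap(name):
    o=get_obs(); c=capture(name)
    if name=="wrist":
        T=np.eye(4);T[:3,:3]=R.from_quat(o["eef_rot"]).as_matrix();T[:3,3]=o["eef_pos"]
        c["cam_to_world"]=T@np.array(c["tool_from_camera"])
    return c
def cloud(c):
    h,w=c["depth"].shape
    K=np.array([[c["fx"],0,c["cx"]],[0,c["fy"],c["cy"]],[0,0,1.]])
    u,v=np.meshgrid(np.arange(w),np.arange(h))
    p=cv2.undistortPoints(np.stack([u,v],-1).reshape(-1,1,2).astype(np.float64),K,np.array(c["D"],float)).reshape(h,w,2)
    d=c["depth"].astype(float)
    P=np.concatenate([p*d[...,None],d[...,None]],-1)
    M=np.array(c["cam_to_world"])
    W=P@M[:3,:3].T+M[:3,3]
    W[d==0]=np.nan
    return W
E
python3 - <<'E'
from h import *
print(get_obs())
for n in("scene","side"):
    c=snap(n); cv2.imwrite(f"pics/{n}0.png",cv2.resize(c["color"],(800,600),interpolation=cv2.INTER_CUBIC)); pickle.dump(c,open(n+".pkl","wb")); print(n,c["cam_to_world"],c["fx"])
E
```

```text
pics
{'clock': 0.0, 'joint_positions': array([1.34997493e+00, 2.41417351e-01, 3.71442666e-03, 1.33518615e+00,
       4.66794987e-08, 1.57081544e+00]), 'qd': array([ 6.18294896e-04,  1.35193914e-03,  1.12847252e-03, -2.39191206e-05,
        8.31094041e-04,  1.60547928e-04]), 'tau': array([-2.21436540e-04, -3.72314787e+01,  2.52410710e+01,  1.68673997e-02,
       -2.00938325e-05, -2.44333599e-06]), 'eef_pos': array([0.1093772 , 0.4872426 , 0.23040703]), 'eef_rot': array([ 1.10195948e-01,  9.93909331e-01, -1.03999997e-03, -1.15309429e-04]), 'wrist_force': array([-0.39208326, -0.64191436, -0.01932495]), 'torque': array([-0.00558255,  0.01513006, -0.02055309]), 'gripper_force': 0.0, 'grip_width': 0.08514849497740715}
scene [[ 0.58832469  0.4967255  -0.63807354  1.20404596]
 [ 0.8084826  -0.34653722  0.4756762  -0.47194945]
 [ 0.01516427 -0.7957234  -0.60547032  0.6378067 ]
 [ 0.          0.          0.          1.        ]] 398.8157627239726
side [[ 0.75664641 -0.51294765  0.40542683  0.0303709 ]
 [-0.65381667 -0.59061432  0.47296774 -0.62995819]
 [-0.0031568  -0.62294416 -0.78225993  1.08380294]
 [ 0.          0.          0.          1.        ]] 491.73559075894855
```

View pics/scene0.png

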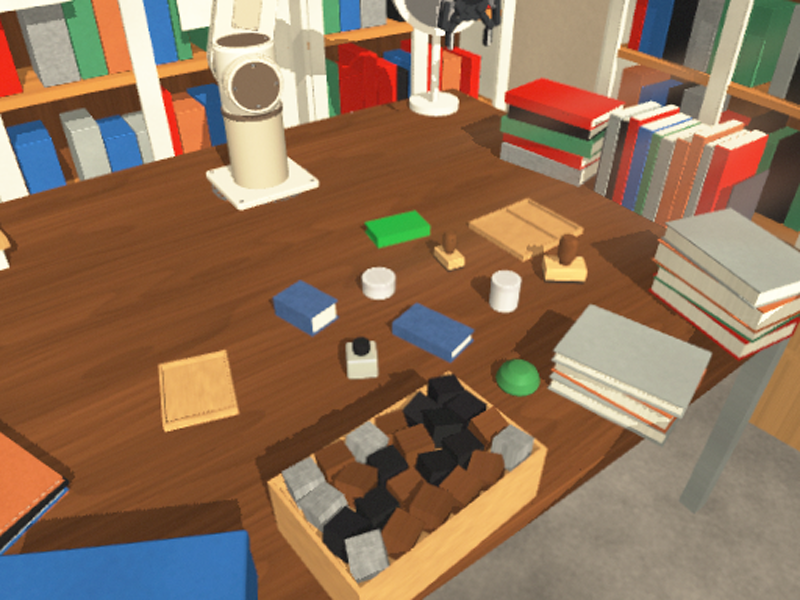

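View pics/side0.png

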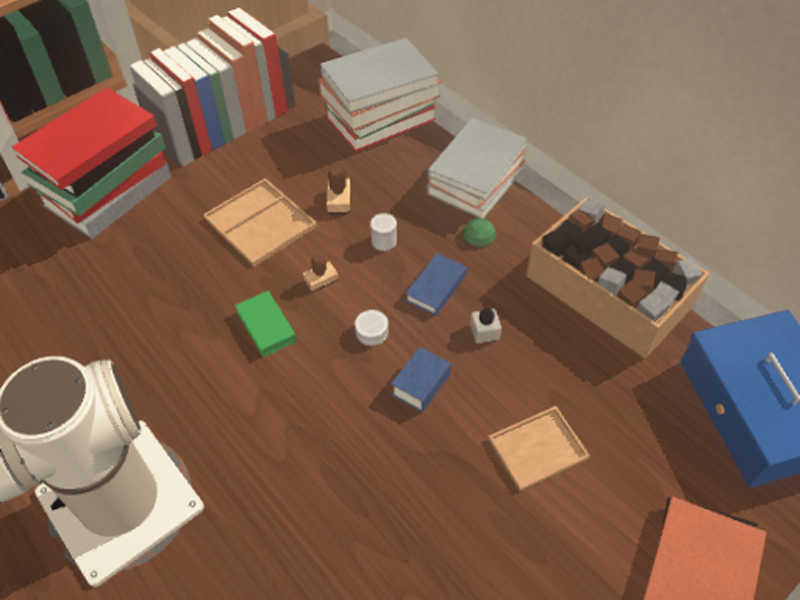

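The side view (800x600) shows the small stamp at (320,273), the big stamp at (338,192), the flat tin at (372,327), the tall tin at (384,232), the thick book at (422,380), the thin book at (437,284), the single tray at (538,447) and the double tray at (259,222). Next I'll measure them from an ortho height map.

```bash
cat > ortho.py <<'E'
from h import *
x0,y0,s=0.15,-0.45,0.001   # image: row -> x descending, col -> y descending
X,Y=0.6,0.85
def build():
    H=np.full((int(X/s),int(Y/s)),-1.);C=np.zeros(H.shape+(3,),np.uint8)
    for n in("scene","side"):
        c=pickle.load(open(n+".pkl","rb"));W=cloud(c)
        k=np.isfinite(W[...,0]);P=W[k];col=c["color"][k]
        i=((P[:,0]-x0)/s).astype(int);j=((P[:,1]-y0)/s).astype(int)
        ok=(i>=0)&(i<H.shape[0])&(j>=0)&(j<H.shape[1])
        for a,b,z,q in zip(i[ok],j[ok],P[ok,2],col[ok]):
            if z>H[a,b]: H[a,b]=z;C[a,b]=q
    return H,C
E
python3 - <<'E'
from ortho import *
for n in("scene","side"):
    c=pickle.load(open(n+".pkl","rb"));W=cloud(c)
    k=np.isfinite(W[...,0])
    f=k&(W[...,0]>.2)&(W[...,0]<.7)&(abs(W[...,1])<.3)
    print(n,"table z med",np.median(W[f][:,2]))
    m=(f|(k&(W[...,0]>.1)&(W[...,0]<.75)&(abs(W[...,1])<.42)))&(W[...,2]>.007)
    N,L,S,_=cv2.connectedComponentsWithStats(m.astype(np.uint8))
    for i in range(1,N):
        if S[i,4]<60: continue
        P=W[L==i];z=np.percentile(P[:,2],97)
        T=P[P[:,2]>np.percentile(P[:,2],90)-.004]
        (cx,cy),(w,h),a=cv2.minAreaRect((T[:,:2]*1000).astype(np.float32))
        print(S[i,:5],"z%.3f"%z,"rect c %.0f %.0f  size %.0f %.0f ang %.0f"%(cx,cy,w,h,a),"bgr",c["color"][L==i].mean(0).astype(int))
H,C=build()
cv2.imwrite("pics/ortho.png",cv2.resize(C[::-1,::-1],(800,565)))
E
```

```text
scene table z med -0.00030017951985417124
[300 127  76  53 858] z0.078 rect c 643 277  size 30 30 ang 84 bgr [ 90 153 200]
[233 134  42  23 568] z0.023 rect c 355 120  size 111 71 ang 80 bgr [ 66 179  51]
[278 147  19  25 286] z0.062 rect c 490 139  size 23 22 ang 12 bgr [ 80 136 182]
[231 171  22  19 337] z0.030 rect c 488 -11  size 54 56 ang 86 bgr [198 215 225]
[313 173  21  25 423] z0.053 rect c 639 138  size 49 45 ang 68 bgr [196 213 222]
[175 179  41  34 823] z0.037 rect c 479 -145  size 89 63 ang 15 bgr [149 121 101]
[251 193  52  36 998] z0.023 rect c 637 -10  size 111 66 ang 18 bgr [143 107  82]
[221 215  21  26 455] z0.053 rect c 635 -138  size 24 24 ang 13 bgr [135 158 165]
[102 224  50  50 405] z0.013 rect c 540 -352  size 97 128 ang 74 bgr [100 174 230]
side table z med 0.00103026452906263
[208 106  16  30 386] z0.082 rect c 641 276  size 27 32 ang 7 bgr [ 85 118 155]
[130 115  73  54 422] z0.016 rect c 488 333  size 153 173 ang 1 bgr [ 97 137 182]
[237 137  17  23 321] z0.056 rect c 637 137  size 48 44 ang 35 bgr [164 175 186]
[194 163  23  23 307] z0.063 rect c 490 137  size 23 23 ang 82 bgr [ 86 121 158]
[259 163  40  38 803] z0.026 rect c 637 -11  size 113 65 ang 18 bgr [129 101  89]
[150 186  40  39 835] z0.027 rect c 356 121  size 113 65 ang 81 bgr [ 86 163  82]
[227 199  22  22 373] z0.032 rect c 487 -13  size 54 54 ang 33 bgr [182 193 203]
[301 198  20  21 330] z0.054 rect c 633 -139  size 26 24 ang 77 bgr [109 124 135]
[250 223  39  41 871] z0.041 rect c 482 -144  size 87 61 ang 16 bgr [127 102  91]
[313 260  65  53 460] z0.017 rect c 540 -351  size 99 126 ang 75 bgr [ 99 140 187]
```

View pics/ortho.png

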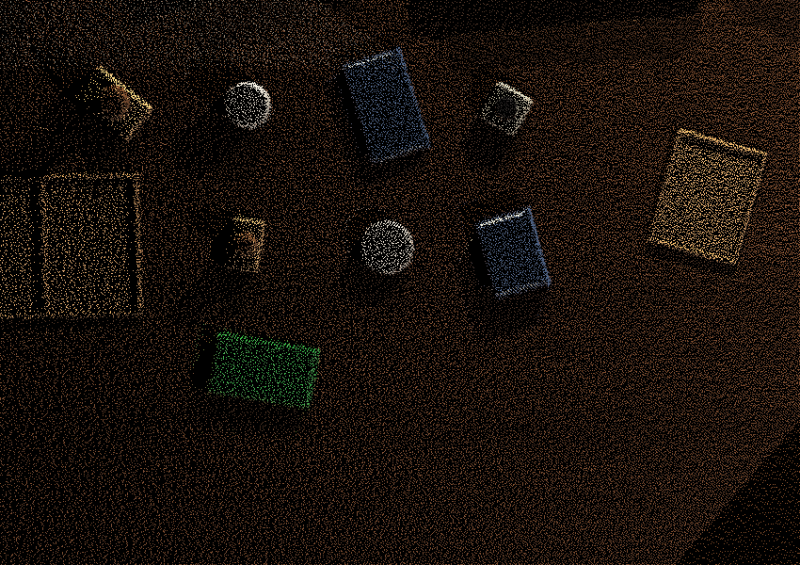

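The objects separate cleanly: scene and side agree within 3 mm, and sizes match the list. Next I'll write a small planner that turns world targets into rows.

```bash
cat > plan.py <<'E'
from h import *
def psi(o): 
    m=R.from_quat(o["eef_rot"]).as_matrix(); return np.degrees(np.arctan2(m[1,1],m[0,1]))
def plan(*wps,start=None):
    """wps: (x,y,z mm, psi deg = world angle of tool y). prints per call [rz, dx,dy,dz] in tool axes"""
    o=get_obs(); p=np.array(o["eef_pos"])*1000; a=psi(o)
    if start: p=np.array(start[:3],float);a=start[3]
    else: print("at",p.round(1),"psi %.1f"%a,"q",np.degrees(o["joint_positions"]).round(0),"t",o["clock"])
    for w in wps:
        t=np.array(w[:3],float); da=w[3]-a
        n=max(1,int(np.ceil(max(np.linalg.norm(t-p)/240,abs(da)/42)-1e-6)))
        for k in range(n):
            s=(t-p)/(n-k); d=(w[3]-a)/(n-k); r=np.radians(a)
            tx=np.array([-np.sin(r),np.cos(r)]);ty=np.array([np.cos(r),np.sin(r)])
            v=[round(-np.radians(d),3),round(s[:2]@tx/1000,3),round(s[:2]@ty/1000,3),round(-s[2]/1000,3)]
            p=p+1000*np.array([*(v[1]*tx+v[2]*ty),-v[3]]); a-=np.degrees(v[0]); print(v)
        print(" ->",p.round(1),round(a,1))
E
python3 - <<'E'
from plan import *
plan((470,-144,200,-74.5))
E
```

```text
at [109.4 487.3 230.5] psi 77.3 q [77. 14.  0. 77.  0. 90.] t 0.1
[np.float64(0.663), np.float64(-0.123), np.float64(-0.134), np.float64(0.008)]
[np.float64(0.662), np.float64(-0.179), np.float64(-0.031), np.float64(0.008)]
[np.float64(0.663), np.float64(-0.16), np.float64(0.086), np.float64(0.007)]
[np.float64(0.662), np.float64(-0.073), np.float64(0.167), np.float64(0.008)]
 -> [ 470.3 -144.3  199.5] -74.5
```

play_rows --pt "0 0 0.663 -0.123 -0.134 0.008 0" --pt "0 0 0.663 -0.123 -0.134 0.008 0" --pt "0 0 0.663 -0.123 -0.134 0.008 0" --pt "0 0 0.663 -0.123 -0.134 0.008 0" --pt "0 0 0.663 -0.123 -0.134 0.008 0" --newtons 60

```text
clock: 0.6
eef_pos: [0.201, 0.3264, 0.2228]
eef_rot: [0.432, 0.902, -0.001, 0.0]
wrist_force: [0.0, -0.3, -0.2]
grip_width: 0.0856
gripper_force: 0.0
```

play_rows --pt "0 0 0.662 -0.179 -0.031 0.008 0" --pt "0 0 0.662 -0.179 -0.031 0.008 0" --pt "0 0 0.662 -0.179 -0.031 0.008 0" --pt "0 0 0.662 -0.179 -0.031 0.008 0" --pt "0 0 0.662 -0.179 -0.031 0.008 0"

```text
clock: 1.1
eef_pos: [0.2906, 0.169, 0.2149]
eef_rot: [0.702, 0.712, -0.001, 0.0]
wrist_force: [0.2, 0.5, -0.4]
grip_width: 0.0857
gripper_force: 0.0
```

play_rows --pt "0 0 0.663 -0.16 0.086 0.007 0" --pt "0 0 0.663 -0.16 0.086 0.007 0" --pt "0 0 0.663 -0.16 0.086 0.007 0" --pt "0 0 0.663 -0.16 0.086 0.007 0" --pt "0 0 0.663 -0.16 0.086 0.007 0"

```text
clock: 1.6
eef_pos: [0.3811, 0.0113, 0.2078]
eef_rot: [0.895, 0.445, -0.0, 0.0]
wrist_force: [0.2, -0.5, 0.9]
grip_width: 0.0854
gripper_force: 0.0
```

play_rows --pt "0 0 0.662 -0.073 0.167 0.008 0" --pt "0 0 0.662 -0.073 0.167 0.008 0" --pt "0 0 0.662 -0.073 0.167 0.008 0" --pt "0 0 0.662 -0.073 0.167 0.008 0" --pt "0 0 0.662 -0.073 0.167 0.008 0"

```text
clock: 2.1
eef_pos: [0.4718, -0.1473, 0.1991]
eef_rot: [0.991, 0.131, -0.0, 0.0]
wrist_force: [-0.5, 1.1, -0.3]
grip_width: 0.0854
gripper_force: 0.0
```

```bash
cat > wl.py <<'E'
from plan import *
def wl(zlo=.007,pic=None,zt=.004,minpx=300):
    c=snap("wrist");W=cloud(c);m=np.isfinite(W[...,0])&(W[...,2]>zlo)&(W[...,0]>.15)&(W[...,2]<.12)
    N,L,S,_=cv2.connectedComponentsWithStats(m.astype(np.uint8))
    for i in range(1,N):
        if S[i,4]<minpx: continue
        P=W[L==i];zt0=np.percentile(P[:,2],90)
        for nm,T in(("top",P[P[:,2]>zt0-zt]),("all",P)):
            (cx,cy),(w,h),a=cv2.minAreaRect((T[:,:2]*1000).astype(np.float32))
            print(S[i,:5],nm,"z%.1f"%(zt0*1000),"c %.1f %.1f size %.0f %.0f ang %.1f"%(cx,cy,w,h,a),"bgr",c["color"][L==i].mean(0).astype(int))
    if pic: cv2.imwrite(pic,c["color"])
    pickle.dump(c,open("wrist.pkl","wb"))
E
python3 - <<'E'
from wl import *
plan((478,-144,80,-74.5),(478,-144,6,-74.5))
wl(pic="pics/w1.png")
E
```

```text
at [ 471.8 -147.3  199.1] psi -75.0 q [-17.  14.  -4.  72.  -0. 148.] t 2.1
[np.float64(-0.008), np.float64(0.007), np.float64(-0.002), np.float64(0.119)]
 -> [ 478.1 -143.6   80.1] -74.5
[np.float64(-0.0), np.float64(-0.0), np.float64(0.0), np.float64(0.074)]
 -> [ 478.1 -143.6    6.1] -74.5
[ 137    0   67   47 2777] top z23.4 c 604.6 -18.9 size 46 65 ang 16.1 bgr [155 113  84]
[ 137    0   67   47 2777] all z23.4 c 605.4 -18.1 size 46 65 ang 18.6 bgr [155 113  84]
[ 255    0   57   57 2118] top z52.7 c 632.6 -136.3 size 25 25 ang 14.9 bgr [124 142 148]
[ 255    0   57   57 2118] all z52.7 c 633.1 -136.3 size 44 45 ang 59.5 bgr [124 142 148]
[   0   65   45   56 1893] top z45.9 c 490.3 132.8 size 25 12 ang 7.9 bgr [ 82 138 176]
[   0   65   45   56 1893] all z45.9 c 489.8 140.0 size 36 56 ang 81.2 bgr [ 82 138 176]
[ 363   94  121  122 1652] top z13.3 c 539.7 -351.1 size 100 124 ang 74.6 bgr [ 86 149 199]
[ 363   94  121  122 1652] all z13.3 c 539.7 -351.0 size 101 124 ang 74.3 bgr [ 86 149 199]
[ 117  103   54   51 2096] top z29.4 c 486.2 -9.6 size 56 57 ang 33.2 bgr [210 221 227]
[ 117  103   54   51 2096] all z29.4 c 486.2 -9.8 size 56 57 ang 33.2 bgr [210 221 227]
[ 224  127   54   74 3761] top z37.4 c 479.2 -143.4 size 86 60 ang 16.2 bgr [160 117  87]
[ 224  127   54   74 3761] all z37.4 c 479.2 -143.4 size 86 60 ang 16.2 bgr [160 117  87]
[   0  162   83   79 3914] top z23.1 c 353.7 115.0 size 101 66 ang 79.9 bgr [ 64 185  18]
[   0  162   83   79 3914] all z23.1 c 354.7 119.9 size 111 66 ang 80.0 bgr [ 64 185  18]
```

View pics/w1.png

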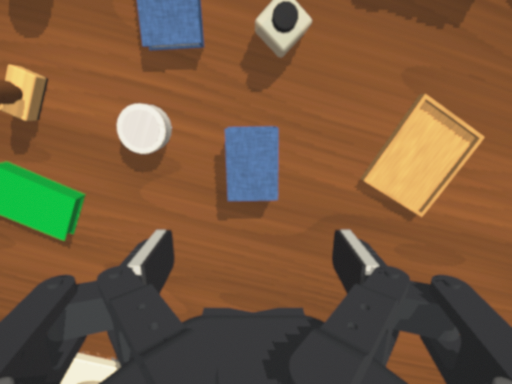

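The wrist view shows the thick book at (252,163), square between the fingers, and the tray at (424,155). The measured sizes match (86x60, top at 37 mm).

```bash
python3 - <<'E'
from plan import *
plan((479.2,-143.4,6.5,-73.8),(479.2,-143.4,95,-73.8),(539.7,-351,95,-105.6),(539.7,-351,40,-105.6))
E
```

```text
at [ 470.7 -145.7  199.1] psi -74.9 q [-17.  14.  -4.  72.  -0. 148.] t 2.15
[np.float64(-0.02), np.float64(0.009), np.float64(0.0), np.float64(0.193)]
 -> [ 479.4 -143.4    6.1] -73.8
[np.float64(0.0), np.float64(-0.0), np.float64(-0.0), np.float64(-0.089)]
 -> [ 479.4 -143.4   95.1] -73.8
[np.float64(0.555), np.float64(-0.0), np.float64(0.216), np.float64(0.0)]
 -> [ 539.7 -350.8   95.1] -105.6
[np.float64(0.0), np.float64(0.0), np.float64(0.0), np.float64(0.055)]
 -> [ 539.7 -350.8   40.1] -105.6
```

play_rows --pt "0 0 -0.02 0.009 0 0.05 0" --pt "0 0 -0.02 0.009 0 0.1 0" --pt "0 0 -0.02 0.009 0 0.14 0" --pt "0 0 -0.02 0.009 0 0.15 0" --pt "0 0 -0.02 0.009 0 0.15 0"

```text
clock: 2.65
eef_pos: [0.4773, -0.1406, 0.049]
eef_rot: [0.989, 0.145, -0.002, -0.001]
wrist_force: [-1.0, -0.7, 1.0]
grip_width: 0.0854
gripper_force: 0.0
```

play_rows --pt "0 0 0 0 0 0.015 0" --pt "0 0 0 0 0 0.03 0" --pt "0 0 0 0 0 0.04 0" --pt "0 0 0 0 0 0.043 0" --pt "0 0 0 0 0 0.043 0"

```text
clock: 3.15
eef_pos: [0.4797, -0.1415, 0.0082]
eef_rot: [0.989, 0.145, 0.001, 0.0]
wrist_force: [-0.1, 0.3, 0.5]
grip_width: 0.0856
gripper_force: 0.0
```

play_rows --pt "0 0 0 0 0 0 0.6" --pt "0 0 0 0 0 0 0.6" --pt "0 0 0 0 0 0 0.6" --pt "0 0 0 0 0 0 0.6" --pt "0 0 0 0 0 0 0.6" --newtons 60

```text
clock: 3.65
eef_pos: [0.4802, -0.1418, 0.0086]
eef_rot: [0.989, 0.145, 0.001, 0.001]
wrist_force: [-0.8, -0.0, 5.4]
grip_width: 0.0592
gripper_force: 65.9
```

play_rows --pt "0 0 0 0 0 -0.02 0.6" --pt "0 0 0 0 0 -0.05 0.6" --pt "0 0 0 0 0 -0.08 0.6" --pt "0 0 0 0 0 -0.089 0.6" --pt "0 0 0 0 0 -0.089 0.6"

```text
clock: 4.15
eef_pos: [0.4801, -0.1417, 0.0975]
eef_rot: [0.989, 0.145, 0.002, 0.001]
wrist_force: [0.3, -1.0, -1.6]
grip_width: 0.0593
gripper_force: 65.2
```

play_rows --pt "0 0 0.11 0 0.043 0 0.6" --pt "0 0 0.22 0 0.086 0 0.6" --pt "0 0 0.33 0 0.129 0 0.6" --pt "0 0 0.45 0 0.173 0 0.6" --pt "0 0 0.555 0 0.212 0 0.6"

```text
clock: 4.65
eef_pos: [0.539, -0.3458, 0.0935]
eef_rot: [0.991, -0.134, -0.002, -0.001]
wrist_force: [0.1, 0.8, -0.9]
grip_width: 0.0589
gripper_force: 65.1
```

play_rows --pt "0 0 0 0 0 0.01 0.6" --pt "0 0 0 0 0 0.025 0.6" --pt "0 0 0 0 0 0.04 0.6" --pt "0 0 0 0 0 0.045 0.6" --pt "0 0 0 0 0 0.045 0.6"

```text
clock: 5.15
eef_pos: [0.5381, -0.343, 0.0485]
eef_rot: [0.991, -0.131, -0.002, -0.001]
wrist_force: [0.4, 0.7, -1.0]
grip_width: 0.0589
gripper_force: 65.2
```

```bash
python3 - <<'E'
from wl import *
plan((539.7,-351,13,-105.8))
wl()
E
```

```text
at [ 538.1 -343.    48.5] psi -105.1 q [-33.  37.   8.  61.   0. 163.] t 5.15
[np.float64(0.012), np.float64(0.004), np.float64(0.007), np.float64(0.036)]
 -> [ 540.2 -350.8   12.5] -105.8
[   57   117   395   238 33332] top z111.4 c 540.4 -343.6 size 128 31 ang 74.8 bgr [116 100  88]
[   57   117   395   238 33332] all z111.4 c 553.0 -347.0 size 128 99 ang 74.9 bgr [116 100  88]
```

play_rows --pt "0 0 0.012 0.004 0.008 0.01 0.6" --pt "0 0 0.012 0.004 0.008 0.02 0.6" --pt "0 0 0.012 0.004 0.008 0.025 0.6" --pt "0 0 0.012 0.004 0.008 0.03 0.6" --pt "0 0 0.012 0.004 0.008 0.03 0.6"

```text
clock: 5.7
eef_pos: [0.5409, -0.3527, 0.0202]
eef_rot: [0.99, -0.138, -0.001, -0.0]
wrist_force: [-0.4, 0.4, -1.3]
grip_width: 0.0588
gripper_force: 65.3
```

play_rows --pt "0 0 0 0 0 0.002 0.6" --pt "0 0 0 0 0 0.004 0.6" --pt "0 0 0 0 0 0.005 0.6" --pt "0 0 0 0 0 0.005 0.6"

```text
clock: 6.1
eef_pos: [0.5416, -0.3532, 0.0163]
eef_rot: [0.99, -0.138, -0.0, -0.0]
wrist_force: [0.7, 0.0, -1.6]
grip_width: 0.0588
gripper_force: 65.3
```

play_rows --pt "0 0 0 -0.002 -0.002 0.001 0.6" --pt "0 0 0 -0.002 -0.002 0.002 0.6" --pt "0 0 0 -0.002 -0.002 0.003 0.6" --pt "0 0 0 -0.002 -0.002 0.004 0.6" --pt "0 0 0 -0.002 -0.002 0.004 0.6"

```text
clock: 6.6
eef_pos: [0.5403, -0.3508, 0.0127]
eef_rot: [0.99, -0.138, 0.0, 0.0]
wrist_force: [-1.2, 0.9, 0.9]
grip_width: 0.0588
gripper_force: 65.4
```

play_rows --pt "0 0 0 0 0 0.001 0.2" --pt "0 0 0 0 0 0.001 0.2" --pt "0 0 0 0 0 0.001 0.2" --pt "0 0 0 0 0 -0.01 0.2" --pt "0 0 0 0 0 -0.02 0.1"

```text
clock: 7.1
eef_pos: [0.5402, -0.3508, 0.033]
eef_rot: [0.99, -0.138, -0.0, -0.0]
wrist_force: [0.4, 0.2, 0.5]
grip_width: 0.0765
gripper_force: 0.0
```

play_rows --pt "0 0 0 0 0 -0.05 0" --pt "0 0 0 0 0 -0.1 0" --pt "0 0 0 0 0 -0.15 0" --pt "0 0 0 0 0 -0.18 0" --pt "0 0 0 0 0 -0.18 0"

```text
clock: 7.6
eef_pos: [0.5431, -0.3526, 0.2209]
eef_rot: [0.99, -0.138, 0.006, 0.003]
wrist_force: [0.4, -0.5, 0.6]
grip_width: 0.0854
gripper_force: 0.0
```

```bash
python3 - <<'E'
from wl import *
wl()
plan((486,-10,130,-75),(486,-10,25,-75))
E
```

```text
[   0    0   92   43 2009] top z54.9 c 784.7 -161.3 size 4 40 ang 4.5 bgr [ 55  88 117]
[   0    0   92   43 2009] all z54.9 c 784.5 -160.2 size 4 127 ang 4.1 bgr [ 55  88 117]
[  384     0   128   185 15788] top z35.4 c 560.9 -645.1 size 186 141 ang 24.4 bgr [ 68 124 218]
[  384     0   128   185 15788] all z35.4 c 560.0 -645.6 size 207 144 ang 25.8 bgr [ 68 124 218]
[ 213  123   77   91 1152] top z13.4 c 539.5 -350.5 size 98 123 ang 74.5 bgr [ 94 165 218]
[ 213  123   77   91 1152] all z13.4 c 539.5 -350.4 size 98 123 ang 74.4 bgr [ 94 165 218]
[  46  128   51   41 1693] top z52.2 c 633.3 -137.1 size 25 25 ang 49.0 bgr [120 139 146]
[  46  128   51   41 1693] all z52.2 c 633.7 -137.4 size 45 45 ang 59.1 bgr [120 139 146]
[ 226  138   51   70 3336] top z41.4 c 539.3 -350.1 size 60 85 ang 74.1 bgr [166 124  96]
[ 226  138   51   70 3336] all z41.4 c 539.2 -350.1 size 60 85 ang 74.2 bgr [166 124  96]
[   0  144   40   73 1435] top z23.0 c 602.5 -35.0 size 44 87 ang 61.1 bgr [144 106  78]
[   0  144   40   73 1435] all z23.0 c 611.8 -36.6 size 50 99 ang 67.9 bgr [144 106  78]
[  17  247   47   40 1294] top z29.1 c 490.3 -9.1 size 48 58 ang 11.9 bgr [197 208 214]
[  17  247   47   40 1294] all z29.1 c 489.2 -10.3 size 51 57 ang 2.2 bgr [197 208 214]
at [ 542.  -351.9  217.4] psi -105.8 q [-33.  31.  24.  82.   0. 163.] t 7.65
[np.float64(-0.269), np.float64(-0.074), np.float64(-0.157), np.float64(0.044)]
[np.float64(-0.269), np.float64(-0.029), np.float64(-0.17), np.float64(0.043)]
 -> [485.8 -10.5 130.4] -75.0
[np.float64(0.0), np.float64(0.0), np.float64(-0.0), np.float64(0.105)]
 -> [485.8 -10.5  25.4] -75.0
```

The thick book is centred in its tray, within 0.5 mm. Next is the flat tin.

play_rows --pt "0 0 -0.269 -0.074 -0.157 0.044 0" --pt "0 0 -0.269 -0.074 -0.157 0.044 0" --pt "0 0 -0.269 -0.074 -0.157 0.044 0" --pt "0 0 -0.269 -0.074 -0.157 0.044 0"

```text
clock: 8.05
eef_pos: [0.5092, -0.176, 0.1662]
eef_rot: [1.0, -0.003, -0.002, -0.001]
wrist_force: [-0.9, -0.3, 0.5]
grip_width: 0.0855
gripper_force: 0.0
```

play_rows --pt "0 0 -0.269 -0.029 -0.17 0.043 0" --pt "0 0 -0.269 -0.029 -0.17 0.043 0" --pt "0 0 -0.269 -0.029 -0.17 0.043 0" --pt "0 0 -0.269 -0.029 -0.17 0.043 0" --pt "0 0 -0.269 -0.029 -0.17 0.043 0"

```text
clock: 8.55
eef_pos: [0.4812, -0.0061, 0.1233]
eef_rot: [0.991, 0.133, -0.002, -0.001]
wrist_force: [-0.1, -0.1, -0.5]
grip_width: 0.0852
gripper_force: 0.0
```

play_rows --pt "0 0 0 0 0 0.04 0" --pt "0 0 0 0 0 0.06 0" --pt "0 0 0 0 0 0.06 0"

```text
clock: 8.85
eef_pos: [0.4808, -0.0099, 0.0622]
eef_rot: [0.991, 0.13, -0.004, -0.0]
wrist_force: [-0.3, -0.5, 0.6]
grip_width: 0.0853
gripper_force: 0.0
```

```bash
python3 - <<'E'
from wl import *
plan((487,-10.5,2,-75))
wl()
E
```

```text
at [480.8  -9.9  62.2] psi -75.0 q [ -1.  20. -18.  52.  -0. 164.] t 8.85
[np.float64(-0.001), np.float64(0.006), np.float64(0.002), np.float64(0.06)]
 -> [487.1 -10.3   2.2] -75.0
[ 267    0  107   69 7054] top z23.4 c 601.7 -19.9 size 39 65 ang 16.0 bgr [157 114  84]
[ 267    0  107   69 7054] all z23.4 c 601.7 -19.9 size 39 65 ang 16.0 bgr [157 114  84]
[ 447    0   65   89 4060] top z36.6 c 620.9 -121.2 size 48 22 ang 28.9 bgr [116 137 147]
[ 447    0   65   89 4060] all z36.6 c 625.7 -121.6 size 56 28 ang 22.0 bgr [116 137 147]
[   0   97   91   91 5678] top z58.5 c 490.2 134.5 size 25 14 ang 5.9 bgr [ 78 132 169]
[   0   97   91   91 5678] all z58.5 c 489.8 140.7 size 36 55 ang 80.3 bgr [ 78 132 169]
[ 214  161   81   81 5052] top z29.4 c 486.0 -9.0 size 56 56 ang 84.0 bgr [216 227 232]
[ 214  161   81   81 5052] all z29.4 c 486.1 -9.0 size 56 57 ang 84.0 bgr [216 227 232]
[ 103  230   72   64 2166] top z113.5 c 477.9 37.9 size 17 9 ang 68.2 bgr [77 82 86]
[ 103  230   72   64 2166] all z113.5 c 468.8 38.2 size 26 15 ang 14.3 bgr [77 82 86]
[ 332  230   73   64 2149] top z113.5 c 501.9 -52.4 size 9 17 ang 54.2 bgr [73 77 81]
[ 332  230   73   64 2149] all z113.5 c 494.6 -57.1 size 25 15 ang 14.8 bgr [73 77 81]
[   0  243  102   73 3133] top z22.9 c 407.8 113.4 size 50 190 ang 38.4 bgr [ 63 176  20]
[   0  243  102   73 3133] all z22.9 c 406.5 112.2 size 51 189 ang 36.8 bgr [ 63 176  20]
[ 83 331  33  26 447] top z23.0 c 327.7 85.3 size 30 25 ang 80.0 bgr [ 57 153  29]
[ 83 331  33  26 447] all z23.0 c 327.7 85.3 size 30 25 ang 80.0 bgr [ 57 153  29]
```

play_rows --pt "0 0 0 0.005 0 0.015 0" --pt "0 0 0 0.005 0 0.035 0" --pt "0 0 0 0.005 0 0.055 0" --pt "0 0 0 0.005 0 0.061 0" --pt "0 0 0 0.005 0 0.061 0"

```text
clock: 9.4
eef_pos: [0.489, -0.0085, 0.0045]
eef_rot: [0.991, 0.13, -0.0, 0.0]
wrist_force: [0.8, -0.6, 0.3]
grip_width: 0.0856
gripper_force: 0.0
```

play_rows --pt "0 0 0 0 0 0 0.6" --pt "0 0 0 0 0 0 0.6" --pt "0 0 0 0 0 0 0.6" --pt "0 0 0 0 0 0 0.6" --pt "0 0 0 0 0 0 0.6" --newtons 40

```text
clock: 9.9
eef_pos: [0.4902, -0.0082, 0.0059]
eef_rot: [0.991, 0.13, 0.001, 0.0]
wrist_force: [-1.8, -0.9, 6.1]
grip_width: 0.0545
gripper_force: 42.0
```

play_rows --pt "0 0 0 0 0 -0.02 0.6" --pt "0 0 0 0 0 -0.05 0.6" --pt "0 0 0 0 0 -0.09 0.6" --pt "0 0 0 0 0 -0.11 0.6" --pt "0 0 0 0 0 -0.11 0.6"

```text
clock: 10.4
eef_pos: [0.4917, -0.008, 0.118]
eef_rot: [0.991, 0.131, 0.004, 0.001]
wrist_force: [0.6, 0.9, -0.4]
grip_width: 0.0546
gripper_force: 42.7
```

```bash
python3 - <<'E'
from plan import *
plan((539.3,-350.2,105,-105))
E
```

```text
at [491.7  -8.  118. ] psi -75.0 q [ -1.  17. -13.  59.   0. 164.] t 10.4
[np.float64(0.262), np.float64(-0.021), np.float64(0.171), np.float64(0.006)]
[np.float64(0.262), np.float64(0.024), np.float64(0.172), np.float64(0.007)]
 -> [ 539.6 -350.6  105. ] -105.0
```

play_rows --pt "0 0 0.262 -0.021 0.171 0.006 0.6" --pt "0 0 0.262 -0.021 0.171 0.006 0.6" --pt "0 0 0.262 -0.021 0.171 0.006 0.6" --pt "0 0 0.262 -0.021 0.171 0.006 0.6"

```text
clock: 10.8
eef_pos: [0.5124, -0.1821, 0.1068]
eef_rot: [1.0, -0.002, -0.001, 0.0]
wrist_force: [-0.4, 0.1, -1.7]
grip_width: 0.0546
gripper_force: 42.9
```

play_rows --pt "0 0 0.262 0.024 0.172 0.007 0.6" --pt "0 0 0.262 0.024 0.172 0.007 0.6" --pt "0 0 0.262 0.024 0.172 0.007 0.6" --pt "0 0 0.262 0.024 0.172 0.007 0.6" --pt "0 0 0.262 0.024 0.172 0.007 0.6"

```text
clock: 11.3
eef_pos: [0.5358, -0.3542, 0.0988]
eef_rot: [0.991, -0.133, -0.001, 0.0]
wrist_force: [-0.5, 0.7, -0.7]
grip_width: 0.0545
gripper_force: 43.0
```

play_rows --pt "0 0 0 0 0 0.01 0.6" --pt "0 0 0 0 0 0.03 0.6" --pt "0 0 0 0 0 0.04 0.6" --pt "0 0 0 0 0 0.04 0.6" --pt "0 0 0 0 0 0.04 0.6"

```text
clock: 11.8
eef_pos: [0.5368, -0.3495, 0.061]
eef_rot: [0.992, -0.13, -0.0, -0.0]
wrist_force: [0.5, -0.4, -0.5]
grip_width: 0.0548
gripper_force: 43.0
```

```bash
python3 - <<'E'
from wl import *
plan((543.3,-351.3,46,-105))
wl(zlo=.045,pic="pics/w2.png")
E
```

```text
at [ 536.8 -349.5   61. ] psi -104.9 q [-33.  36.   9.  63.   0. 162.] t 11.8
[np.float64(0.001), np.float64(0.007), np.float64(0.0), np.float64(0.015)]
 -> [ 543.5 -351.4   46. ] -105.0
[   89   193   326   135 16218] top z118.0 c 537.2 -349.6 size 120 26 ang 75.1 bgr [144 153 157]
[   89   193   326   135 16218] all z118.0 c 532.9 -351.6 size 117 57 ang 87.3 bgr [144 153 157]
```

View pics/w2.png

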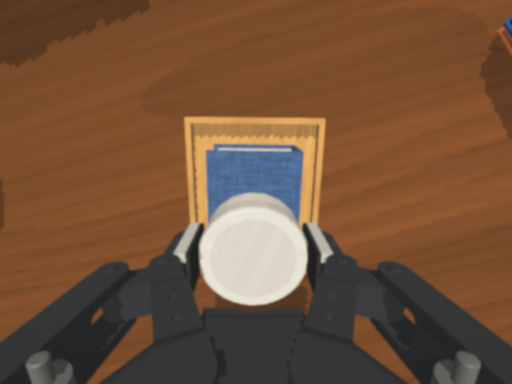

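The tin is held upright at (254,250), with the book below it at (254,185). Lowering now.

play_rows --pt "0 0 0 0.006 0 0.003 0.6" --pt "0 0 0 0.006 0 0.006 0.6" --pt "0 0 0 0.006 0 0.01 0.6" --pt "0 0 0 0.006 0 0.011 0.6" --pt "0 0 0 0.006 0 0.011 0.6"

```text
clock: 12.35
eef_pos: [0.5422, -0.3521, 0.0498]
eef_rot: [0.991, -0.131, -0.0, -0.0]
wrist_force: [0.1, -0.0, -1.2]
grip_width: 0.0543
gripper_force: 43.0
```

```bash
python3 - <<'E'
from h import *
c=snap("wrist");W=cloud(c)
o=get_obs();print(o["eef_pos"])
b=c["color"].astype(int); w=(b.min(2)>190)&(W[...,2]<.09)&(W[...,2]>.06)
P=W[w];z=np.median(P[:,2]);T=P[abs(P[:,2]-z)<.003][:,:2]*1000
print(z,len(T),cv2.minEnclosingCircle(T.astype(np.float32)),T.mean(0))
E
```

```text
[ 0.54240398 -0.35217023  0.05009508]
0.07244986895640287 8112 ((538.6353149414062, -351.0066833496094), 27.92145347595215) [ 540.52267696 -351.65858511]
```

play_rows --pt "0 0 0 0 -0.001 0.001 0.6" --pt "0 0 0 0 -0.001 0.002 0.6" --pt "0 0 0 0 -0.001 0.003 0.6" --pt "0 0 0 0 -0.001 0.004 0.6" --pt "0 0 0 0 -0.001 0.004 0.6"

```text
clock: 12.9
eef_pos: [0.5428, -0.3512, 0.0461]
eef_rot: [0.991, -0.131, -0.0, -0.0]
wrist_force: [0.6, 0.3, -1.6]
grip_width: 0.0547
gripper_force: 43.0
```

play_rows --pt "0 0 0 0 0 0.001 0.6" --pt "0 0 0 0 0 0.001 0.6" --pt "0 0 0 0 0 0.001 0.25" --pt "0 0 0 0 0 0.001 0.15" --pt "0 0 0 0 0 0.001 0.1"

```text
clock: 13.4
eef_pos: [0.543, -0.3513, 0.0452]
eef_rot: [0.991, -0.131, 0.0, 0.0]
wrist_force: [0.4, 0.9, 0.3]
grip_width: 0.0768
gripper_force: 0.0
```

play_rows --pt "0 0 0 0 0 -0.02 0" --pt "0 0 0 0 0 -0.06 0" --pt "0 0 0 0 0 -0.11 0" --pt "0 0 0 0 0 -0.15 0" --pt "0 0 0 0 0 -0.15 0"

```text
clock: 13.9
eef_pos: [0.5463, -0.3534, 0.2034]
eef_rot: [0.991, -0.131, 0.006, 0.003]
wrist_force: [0.3, -0.0, 0.6]
grip_width: 0.0852
gripper_force: 0.0
```

```bash
python3 - <<'E'
from h import *
from plan import *
c=snap("wrist");W=cloud(c)
b=c["color"].astype(int); w=(b.min(2)>190)&(W[...,2]<.08)&(W[...,2]>.06)
P=W[w];z=np.median(P[:,2]);T=P[abs(P[:,2]-z)<.003][:,:2]*1000
print(z,len(T),cv2.minEnclosingCircle(T.astype(np.float32)))
plan((625,-13,190,108))
E
```

```text
0.06858157814655486 2043 ((538.9825439453125, -350.06219482421875), 28.35439109802246)
at [ 545.  -352.6  199.7] psi -105.0 q [-33.  32.  22.  80.   0. 162.] t 13.95
[np.float64(-0.62), np.float64(-0.002), np.float64(-0.058), np.float64(0.002)]
[np.float64(-0.62), np.float64(0.032), np.float64(-0.048), np.float64(0.002)]
[np.float64(-0.619), np.float64(0.055), np.float64(-0.021), np.float64(0.001)]
[np.float64(-0.62), np.float64(0.056), np.float64(0.015), np.float64(0.002)]
[np.float64(-0.619), np.float64(0.037), np.float64(0.045), np.float64(0.001)]
[np.float64(-0.62), np.float64(0.004), np.float64(0.058), np.float64(0.002)]
 -> [625.4 -13.  189.7] 108.0
```

The tin is upright on the book's middle, within 0.5 mm. Next is the thin book, with the tool turned to the other half-turn because of joint 6's range.

play_rows --pt "0 0 -0.62 -0.002 -0.058 0.002 0" --pt "0 0 -0.62 -0.002 -0.058 0.002 0" --pt "0 0 -0.62 -0.002 -0.058 0.002 0" --pt "0 0 -0.62 -0.002 -0.058 0.002 0" --pt "0 0 -0.62 -0.002 -0.058 0.002 0"

```text
clock: 14.45
eef_pos: [0.5553, -0.294, 0.1913]
eef_rot: [0.984, 0.179, -0.001, -0.001]
wrist_force: [0.2, -0.6, 0.8]
grip_width: 0.0851
gripper_force: 0.0
```

play_rows --pt "0 0 -0.62 0.032 -0.048 0.002 0" --pt "0 0 -0.62 0.032 -0.048 0.002 0" --pt "0 0 -0.62 0.032 -0.048 0.002 0" --pt "0 0 -0.62 0.032 -0.048 0.002 0" --pt "0 0 -0.62 0.032 -0.048 0.002 0"

```text
clock: 14.95
eef_pos: [0.5686, -0.2382, 0.19]
eef_rot: [0.883, 0.469, -0.001, -0.001]
wrist_force: [0.2, -0.3, -0.1]
grip_width: 0.0856
gripper_force: 0.0
```

play_rows --pt "0 0 -0.62 0.055 -0.021 0.002 0" --pt "0 0 -0.62 0.055 -0.021 0.002 0" --pt "0 0 -0.62 0.055 -0.021 0.002 0" --pt "0 0 -0.62 0.055 -0.021 0.002 0" --pt "0 0 -0.62 0.055 -0.021 0.002 0"

```text
clock: 15.45
eef_pos: [0.5822, -0.1811, 0.1886]
eef_rot: [0.699, 0.716, -0.0, -0.001]
wrist_force: [-0.1, 0.5, -1.0]
grip_width: 0.0855
gripper_force: 0.0
```

play_rows --pt "0 0 -0.62 0.056 0.015 0.002 0" --pt "0 0 -0.62 0.056 0.015 0.002 0" --pt "0 0 -0.62 0.056 0.015 0.002 0" --pt "0 0 -0.62 0.056 0.015 0.002 0" --pt "0 0 -0.62 0.056 0.015 0.002 0"

```text
clock: 15.95
eef_pos: [0.5958, -0.1249, 0.1868]
eef_rot: [0.447, 0.894, -0.0, -0.0]
wrist_force: [-0.2, -1.2, 0.5]
grip_width: 0.0859
gripper_force: 0.0
```

play_rows --pt "0 0 -0.62 0.037 0.045 0.001 0" --pt "0 0 -0.62 0.037 0.045 0.001 0" --pt "0 0 -0.62 0.037 0.045 0.001 0" --pt "0 0 -0.62 0.037 0.045 0.001 0" --pt "0 0 -0.62 0.037 0.045 0.001 0"

```text
clock: 16.45
eef_pos: [0.6094, -0.0683, 0.186]
eef_rot: [0.154, 0.988, -0.0, -0.0]
wrist_force: [-0.5, 0.0, -0.1]
grip_width: 0.0859
gripper_force: 0.0
```

play_rows --pt "0 0 -0.62 0.004 0.058 0.002 0" --pt "0 0 -0.62 0.004 0.058 0.002 0" --pt "0 0 -0.62 0.004 0.058 0.002 0" --pt "0 0 -0.62 0.004 0.058 0.002 0" --pt "0 0 -0.62 0.004 0.058 0.002 0"

```text
clock: 16.95
eef_pos: [0.623, -0.0118, 0.1841]
eef_rot: [-0.155, 0.988, 0.0, -0.0]
wrist_force: [0.1, -0.7, 0.4]
grip_width: 0.0854
gripper_force: 0.0
```

```bash
python3 - <<'E'
from wl import *
plan((637,-10,90,108))
wl(pic="pics/w3.png")
E
```

```text
at [623.  -11.8 184.1] psi 107.8 q [ -1.  29.  16.  77.   0. -19.] t 16.95
[np.float64(-0.003), np.float64(-0.014), np.float64(-0.003), np.float64(0.094)]
 -> [637.3 -10.4  90.1] 108.0
[  0   0  34  83 648] top z13.1 c 564.0 -308.5 size 7 98 ang 74.6 bgr [ 83 143 185]
[  0   0  34  83 648] all z13.1 c 563.7 -308.4 size 7 99 ang 74.6 bgr [ 83 143 185]
[ 436    0   64   28 1006] top z23.0 c 389.9 153.0 size 22 52 ang 20.2 bgr [ 66 182  24]
[ 436    0   64   28 1006] all z23.0 c 390.0 148.2 size 23 60 ang 15.3 bgr [ 66 182  24]
[ 390   73   67   59 2259] top z61.7 c 490.1 139.1 size 24 22 ang 28.7 bgr [ 86 144 183]
[ 390   73   67   59 2259] all z61.7 c 489.3 140.3 size 35 56 ang 81.7 bgr [ 86 144 183]
[468 103  44 103 726] top z13.0 c 522.8 261.8 size 125 54 ang 31.5 bgr [ 89 153 199]
[468 103  44 103 726] all z13.0 c 520.9 261.4 size 128 55 ang 30.8 bgr [ 89 153 199]
[ 117  123   59   54 1932] top z52.5 c 633.3 -135.6 size 25 25 ang 75.5 bgr [130 150 157]
[ 117  123   59   54 1932] all z52.5 c 633.0 -135.6 size 45 44 ang 61.4 bgr [130 150 157]
[ 224  137   57   92 4954] top z23.4 c 63
[... 323 characters left out ...]
20   80   69 3069] top z80.4 c 638.8 277.8 size 30 28 ang 23.0 bgr [ 79 130 167]
[ 432  220   80   69 3069] all z80.4 c 639.1 279.8 size 74 45 ang 51.1 bgr [ 79 130 167]
[   0  226  128   96 5501] top z92.6 c 807.2 -225.1 size 36 72 ang 60.4 bgr [ 68 108 144]
[   0  226  128   96 5501] all z92.6 c 816.7 -219.8 size 59 173 ang 4.9 bgr [ 68 108 144]
[ 224  268   46   43 1502] top z30.7 c 783.7 31.4 size 39 38 ang 8.7 bgr [ 79 143  81]
[ 224  268   46   43 1502] all z30.7 c 780.8 29.7 size 57 58 ang 60.3 bgr [ 79 143  81]
[  60  331   60   53 1889] top z105.7 c 852.2 -118.9 size 82 34 ang 0.5 bgr [49 64 84]
[  60  331   60   53 1889] all z105.7 c 868.0 -116.9 size 50 113 ang 75.3 bgr [49 64 84]
```

play_rows --pt "0 0 0.007 -0.014 -0.004 0.05 0" --pt "0 0 0.007 -0.014 -0.004 0.1 0" --pt "0 0 0.007 -0.014 -0.004 0.13 0" --pt "0 0 0.007 -0.014 -0.004 0.13 0" --pt "0 0 0.007 -0.014 -0.004 0.13 0"

```text
clock: 17.5
eef_pos: [0.6376, -0.0114, 0.0545]
eef_rot: [-0.152, 0.988, 0.0, -0.0]
wrist_force: [1.2, -0.8, 0.9]
grip_width: 0.0855
gripper_force: 0.0
```

```bash
python3 - <<'E'
from wl import *
plan((637.2,-8.9,3,107.4))
E
```

```text
at [637.6 -11.4  54.5] psi 107.5 q [ -1.  36.   8.  61.  -0. -19.] t 17.5
[np.float64(0.002), np.float64(-0.0), np.float64(0.003), np.float64(0.051)]
 -> [636.7  -8.5   3.5] 107.4
```

play_rows --pt "0 0 0 0 0.003 0.015 0" --pt "0 0 0 0 0.003 0.03 0" --pt "0 0 0 0 0.003 0.045 0" --pt "0 0 0 0 0.003 0.053 0" --pt "0 0 0 0 0.003 0.053 0"

```text
clock: 18.0
eef_pos: [0.6376, -0.0083, 0.0025]
eef_rot: [-0.153, 0.988, -0.0, 0.001]
wrist_force: [0.1, -0.4, 0.4]
grip_width: 0.0859
gripper_force: 0.0
```

play_rows --pt "0 0 0 0 0 0 0.6" --pt "0 0 0 0 0 0 0.6" --pt "0 0 0 0 0 0 0.6" --pt "0 0 0 0 0 0 0.6" --newtons 60

```text
clock: 18.4
eef_pos: [0.6385, -0.0083, 0.0036]
eef_rot: [-0.154, 0.988, -0.0, 0.002]
wrist_force: [-0.4, -0.4, 5.9]
grip_width: 0.0624
gripper_force: 67.9
```

play_rows --pt "0 0 0 0 0 -0.01 0.6" --pt "0 0 0 0 0 -0.03 0.6" --pt "0 0 0 0 0 -0.07 0.6" --pt "0 0 0 0 0 -0.11 0.6" --pt "0 0 0 0 0 -0.11 0.6"

```text
clock: 18.9
eef_pos: [0.6411, -0.0083, 0.119]
eef_rot: [-0.154, 0.988, -0.001, 0.006]
wrist_force: [1.6, 0.3, -0.6]
grip_width: 0.0621
gripper_force: 67.2
```

```bash
python3 - <<'E'
from wl import *
# route around tall tin side: straight
plan((488,301,110,90))
wl(pic="pics/w4.png")
E
```

```text
at [641.1  -8.3 119. ] psi 107.7 q [ -1.  33.  12.  68.  -0. -18.] t 18.9
[np.float64(0.155), np.float64(0.026), np.float64(0.171), np.float64(0.005)]
[np.float64(0.154), np.float64(0.052), np.float64(0.164), np.float64(0.004)]
 -> [487.8 300.8 110. ] 90.0
[ 431   36   81   79 3845] top z57.4 c 492.8 134.6 size 26 13 ang 31.0 bgr [ 87 145 182]
[ 431   36   81   79 3845] all z57.4 c 489.6 140.1 size 35 56 ang 81.5 bgr [ 87 145 182]
[  79  104   79   69 3292] top z52.5 c 632.9 -135.4 size 25 26 ang 18.0 bgr [128 147 153]
[  79  104   79   69 3292] all z52.5 c 632.9 -135.5 size 44 44 ang 60.5 bgr [128 147 153]
[193 136 121   4 414] top z118.6 c 587.8 -25.0 size 2 64 ang 17.5 bgr [125  96  83]
[193 136 121   4 414] all z118.6 c 587.8 -25.0 size 2 64 ang 17.5 bgr [125  96  83]
[ 368  201   74   66 3394] top z53.2 c 636.3 138.6 size 47 48 ang 7.3 bgr [195 205 209]
[ 368  201   74   66 3394] all z53.2 c 636.3 138.3 size 47 49 ang 7.3 bgr [195 205 209]
[ 475  225   37   78 1740] top z29.5 c 652.5 265.0 size 74 24 ang 32.9 bgr [108 179 213]
[ 475  225   37   78 1740] all z29.5 c 645.9 263.0 size 82 36 ang 22.7 bgr [108 179 213]
[   0  245   94   94 4351] top z85.7 c 791.6 -169.3 size 17 28 ang 7.5 bgr [ 68 111 148]
[   0  245   94   94 4351] all z85.7 c 794.0 -197.5 size 17 104 ang 4.9 bgr [ 68 111 148]
[  81  319   53   65 1308] top z88.5 c 828.7 -98.6 size 36 13 ang 1.3 bgr [ 63 100 132]
[  81  319   53   65 1308] all z88.5 c 858.4 -96.6 size 95 14 ang 4.6 bgr [ 63 100 132]
```

View pics/w4.png

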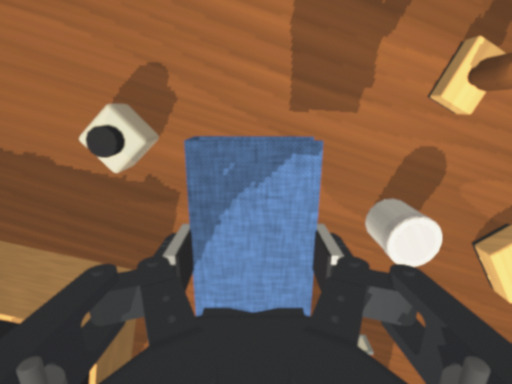

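The thin book is held level and square at (254,225). Moving it to the double tray.

play_rows --pt "0 0 0.155 0.026 0.171 0.005 0.6" --pt "0 0 0.155 0.026 0.171 0.005 0.6" --pt "0 0 0.155 0.026 0.171 0.005 0.6" --pt "0 0 0.155 0.026 0.171 0.005 0.6" --pt "0 0 0.155 0.026 0.171 0.005 0.6"

```text
clock: 19.45
eef_pos: [0.5567, 0.1497, 0.1049]
eef_rot: [-0.08, 0.997, 0.0, -0.002]
wrist_force: [0.3, -0.4, -1.5]
grip_width: 0.062
gripper_force: 67.1
```

play_rows --pt "0 0 0.154 0.052 0.164 0.004 0.6" --pt "0 0 0.154 0.052 0.164 0.004 0.6" --pt "0 0 0.154 0.052 0.164 0.004 0.6" --pt "0 0 0.154 0.052 0.164 0.004 0.6" --pt "0 0 0.154 0.052 0.164 0.004 0.6"

```text
clock: 19.95
eef_pos: [0.4814, 0.303, 0.1012]
eef_rot: [-0.002, 1.0, -0.0, -0.001]
wrist_force: [-0.3, -0.8, -1.3]
grip_width: 0.0627
gripper_force: 67.1
```

```bash
python3 - <<'E'
from wl import *
plan((488,301,8,90))
c=snap("wrist");W=cloud(c);pickle.dump(c,open("wrist.pkl","wb"))
cv2.imwrite("pics/w5.png",c["color"])
s=pickle.load(open("side.pkl","rb"));q=pickle.load(open("scene.pkl","rb"))
for nm,cc in(("wrist",c),("side",s),("scene",q)):
    V=cloud(cc);m=np.isfinite(V[...,0])&(V[...,2]>.009)&(V[...,2]<.017)&(V[...,0]>.38)&(V[...,0]<.59)&(V[...,1]>.225)&(V[...,1]<.44)
    P=V[m]*1000;r=cv2.minAreaRect(P[:,:2].astype(np.float32)); print(nm,len(P),r)
E
```

```text
at [481.4 303.  101.2] psi 90.3 q [32. 26. -1. 62.  0. 32.] t 19.95
[np.float64(0.005), np.float64(-0.007), np.float64(-0.002), np.float64(0.093)]
 -> [488.4 301.    8.2] 90.0
wrist 2130 ((487.20550537109375, 336.8515625), (151.32119750976562, 169.32955932617188), 1.5252000093460083)
side 356 ((486.931396484375, 334.317626953125), (153.2034454345703, 176.19094848632812), 1.6301919221878052)
scene 180 ((488.56842041015625, 333.8009033203125), (153.38677978515625, 174.3087921142578), 1.3486158847808838)
```

View pics/w5.png

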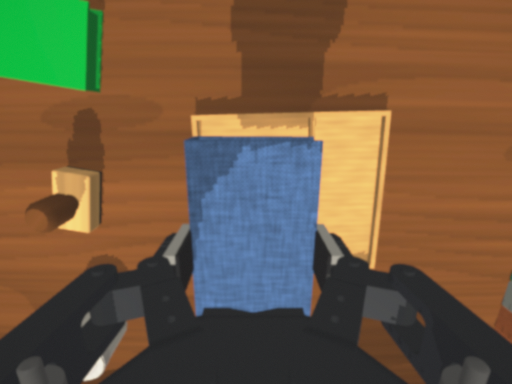

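The book sits over the wide (left) compartment at (255,225). The wrist fit of the tray is 151x169 mm at 1.5°, so I'm aiming at the wide compartment's centre, (488, 304.6).

play_rows --pt "0 0 -0.021 -0.008 0.002 0.02 0.6" --pt "0 0 -0.021 -0.008 0.002 0.045 0.6" --pt "0 0 -0.021 -0.008 0.002 0.065 0.6" --pt "0 0 -0.021 -0.008 0.002 0.075 0.6" --pt "0 0 -0.021 -0.008 0.002 0.075 0.6"

```text
clock: 20.5
eef_pos: [0.4907, 0.3006, 0.0253]
eef_rot: [-0.01, 1.0, -0.001, -0.002]
wrist_force: [0.1, 0.3, -1.2]
grip_width: 0.0627
gripper_force: 67.1
```

```bash
python3 - <<'E'
from wl import *
plan((489.4,304.6,9,91.5))
c=snap("wrist");V=cloud(c);cv2.imwrite("pics/w6.png",c["color"])
m=np.isfinite(V[...,0])&(V[...,2]>.009)&(V[...,2]<.017)&(V[...,0]>.38)&(V[...,0]<.59)&(V[...,1]>.225)&(V[...,1]<.44)
P=V[m]*1000;print(len(P),cv2.minAreaRect(P[:,:2].astype(np.float32)))
E
```

```text
at [490.7 300.6  25.3] psi 91.1 q [32. 32. -5. 53. -0. 30.] t 20.5
[np.float64(-0.007), np.float64(0.001), np.float64(0.004), np.float64(0.016)]
 -> [489.6 304.6   9.3] 91.5
6258 ((487.48565673828125, 337.30511474609375), (150.87026977539062, 169.00527954101562), 1.799926519393921)
```

View pics/w6.png

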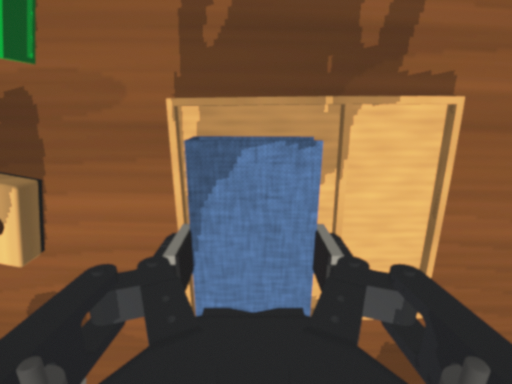

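The book is a little left of the compartment's middle (walls at x≈170 and 340), so I'll shift +y by about 4.5 mm and lower.

play_rows --pt "0 0 -0.007 0.001 0.005 0.002 0.6" --pt "0 0 -0.007 0.001 0.005 0.006 0.6" --pt "0 0 -0.007 0.001 0.005 0.01 0.6" --pt "0 0 -0.007 0.001 0.005 0.013 0.6" --pt "0 0 -0.007 0.001 0.005 0.013 0.6"

```text
clock: 21.05
eef_pos: [0.4898, 0.3076, 0.0138]
eef_rot: [-0.014, 1.0, -0.0, -0.0]
wrist_force: [0.1, 0.1, -1.6]
grip_width: 0.0628
gripper_force: 67.1
```

play_rows --pt "0 0 0 0 -0.002 0.001 0.6" --pt "0 0 0 0 -0.002 0.003 0.6" --pt "0 0 0 0 -0.002 0.004 0.6" --pt "0 0 0 0 -0.002 0.005 0.6" --pt "0 0 0 0 -0.002 0.005 0.6"

```text
clock: 21.55
eef_pos: [0.4902, 0.3058, 0.0092]
eef_rot: [-0.014, 1.0, -0.0, -0.0]
wrist_force: [-0.3, 0.0, -2.0]
grip_width: 0.0628
gripper_force: 67.1
```

play_rows --pt "0 0 0 0 -0.001 0.001 0.6" --pt "0 0 0 0 -0.001 0.002 0.6" --pt "0 0 0 0 -0.001 0.002 0.6"

```text
clock: 21.85
eef_pos: [0.4904, 0.3047, 0.0076]
eef_rot: [-0.014, 1.0, -0.0, 0.0]
wrist_force: [-1.4, 0.4, 1.1]
grip_width: 0.0622
gripper_force: 67.3
```

play_rows --pt "0 0 0 0 0 0 0.23" --pt "0 0 0 0 0 0 0.2" --pt "0 0 0 0 0 0 0.2" --pt "0 0 0 0 0 -0.015 0.15" --pt "0 0 0 0 0 -0.04 0"

```text
clock: 22.35
eef_pos: [0.4887, 0.3039, 0.0458]
eef_rot: [-0.014, 1.0, -0.001, -0.002]
wrist_force: [-0.7, 0.3, 0.3]
grip_width: 0.0846
gripper_force: 0.0
```

play_rows --pt "0 0 0 0 0 -0.05 0" --pt "0 0 0 0 0 -0.1 0" --pt "0 0 0 0 0 -0.13 0" --pt "0 0 0 0 0 -0.13 0"

```text
clock: 22.75
eef_pos: [0.4934, 0.3068, 0.1836]
eef_rot: [-0.014, 1.0, 0.003, 0.005]
wrist_force: [0.5, -0.1, -0.5]
grip_width: 0.0855
gripper_force: 0.0
```

```bash
python3 - <<'E'
from wl import *
wl(zlo=.007,pic="pics/w7.png")
plan((630,137,150,100))
E
```

```text
[  23    0  112   81 7145] top z23.4 c 355.1 120.7 size 112 65 ang 80.8 bgr [ 66 185  22]
[  23    0  112   81 7145] all z23.4 c 355.1 120.7 size 112 65 ang 80.8 bgr [ 66 185  22]
[ 474    0   38  117 4219] top z45.6 c 364.5 556.7 size 107 10 ang 12.8 bgr [ 85  92 116]
[ 474    0   38  117 4219] all z45.6 c 361.0 556.1 size 123 16 ang 16.4 bgr [ 85  92 116]
[ 204  100  150  125 2712] top z13.4 c 487.6 336.9 size 151 169 ang 1.7 bgr [ 91 159 213]
[ 204  100  150  125 2712] all z13.4 c 487.6 336.9 size 151 169 ang 1.7 bgr [ 91 159 213]
[ 221  119   59   96 5365] top z27.5 c 489.5 304.5 size 110 64 ang 1.4 bgr [159 118  90]
[ 221  119   59   96 5365] all z27.5 c 489.3 304.4 size 111 64 ang 1.4 bgr [159 118  90]
[  81  138   50   52 1910] top z62.0 c 489.1 143.3 size 24 21 ang 17.9 bgr [ 74 125 166]
[  81  138   50   52 1910] all z62.0 c 489.7 141.7 size 34 56 ang 81.3 bgr [ 74 125 166]
[ 443  141   69  186 8085] top z83.9 c 583.8 580.5 size 91 7 ang 0.5 bgr [70 73 81]
[ 443  141   69  186 8085] all z83.9 c 538.0 581.2 size 40 192 ang 77.5 bgr [70 73 81]
[ 198  249   62   61 2295] top z75.6 c 630.0 281.6 size 32 17 ang 86.7 bgr [ 79 132 167]
[ 198  249   62   61 2295] all z75.6 c 637.6 280.6 size 72 44 ang 52.5 bgr [ 79 132 167]
[ 83 363  37  21 400] top z34.7 c 811.3 85.3 size 4 30 ang 10.4 bgr [116 139 157]
[ 83 363  37  21 400] all z34.7 c 812.6 82.4 size 14 53 ang 23.5 bgr [116 139 157]
at [492.  305.9 180.4] psi 91.6 q [32. 24.  7. 73.  0. 30.] t 22.8
[np.float64(-0.146), np.float64(-0.133), np.float64(-0.173), np.float64(0.03)]
 -> [629.8 136.7 150.4] 100.0
```

View pics/w7.png

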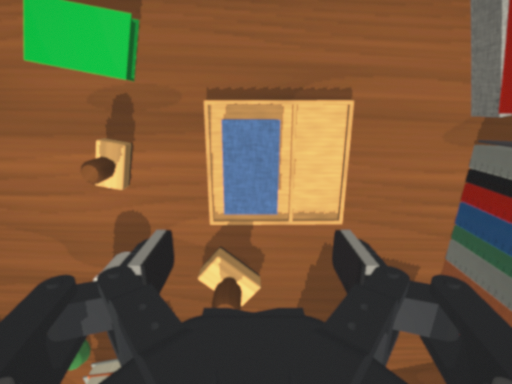

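The thin book lies flat in the wide compartment at (251,166), centred within about 2 mm. Next is the tall tin.

play_rows --pt "0 0 -0.146 -0.133 -0.173 0.03 0" --pt "0 0 -0.146 -0.133 -0.173 0.03 0" --pt "0 0 -0.146 -0.133 -0.173 0.03 0" --pt "0 0 -0.146 -0.133 -0.173 0.03 0" --pt "0 0 -0.146 -0.133 -0.173 0.03 0"

```text
clock: 23.3
eef_pos: [0.6288, 0.1314, 0.1438]
eef_rot: [-0.085, 0.996, -0.001, -0.002]
wrist_force: [-0.1, 0.8, -1.3]
grip_width: 0.0855
gripper_force: 0.0
```

play_rows --pt "0 0 0 0 0 0.03 0" --pt "0 0 0 0 0 0.05 0" --pt "0 0 0 0 0 0.05 0"

```text
clock: 23.6
eef_pos: [0.6242, 0.1343, 0.0912]
eef_rot: [-0.087, 0.996, -0.001, -0.006]
wrist_force: [-0.8, -0.3, -0.6]
grip_width: 0.0853
gripper_force: 0.0
```

```bash
cat > tin.py <<'E'
from plan import *
def tin(zlo,zhi):
    c=snap("wrist");W=cloud(c)
    b=c["color"].astype(int); w=(b.min(2)>185)&(W[...,2]<zhi)&(W[...,2]>zlo)
    N,L,S,_=cv2.connectedComponentsWithStats(w.astype(np.uint8)); w=L==1+S[1:,4].argmax()
    P=W[w];z=np.median(P[:,2]);T=P[abs(P[:,2]-z)<.003][:,:2]*1000
    print(z,len(T),cv2.minEnclosingCircle(T.astype(np.float32)))
E
python3 - <<'E'
from tin import *
tin(.047,.06)
plan((636,138.5,18,100))
E
```

```text
0.05267468985213289 3018 ((637.562744140625, 139.4007568359375), 24.329383850097656)
at [625.6 134.9  93.6] psi 100.0 q [12. 35. 11. 67.  0.  2.] t 23.65
[np.float64(-0.001), np.float64(-0.011), np.float64(0.002), np.float64(0.076)]
 -> [636.1 138.8  17.6] 100.0
```

play_rows --pt "0 0 0 -0.011 0.002 0.02 0" --pt "0 0 0 -0.011 0.002 0.045 0" --pt "0 0 0 -0.011 0.002 0.07 0" --pt "0 0 0 -0.011 0.002 0.079 0" --pt "0 0 0 -0.011 0.002 0.079 0"

```text
clock: 24.15
eef_pos: [0.6375, 0.1396, 0.0173]
eef_rot: [-0.087, 0.996, -0.0, -0.001]
wrist_force: [-0.4, -0.7, 0.5]
grip_width: 0.0852
gripper_force: 0.0
```

play_rows --pt "0 0 0 0 0 0 0.6" --pt "0 0 0 0 0 0 0.6" --pt "0 0 0 0 0 0 0.6" --pt "0 0 0 0 0 0 0.6" --pt "0 0 0 0 0 0 0.6" --newtons 40

```text
clock: 24.65
eef_pos: [0.6401, 0.1398, 0.0204]
eef_rot: [-0.087, 0.996, 0.0, 0.002]
wrist_force: [0.1, -0.5, 6.3]
grip_width: 0.0469
gripper_force: 41.6
```

play_rows --pt "0 0 0 0 0 -0.01 0.6" --pt "0 0 0 0 0 -0.04 0.6" --pt "0 0 0 0 0 -0.08 0.6" --pt "0 0 0 0 0 -0.09 0.6" --pt "0 0 0 0 0 -0.09 0.6"

```text
clock: 25.15
eef_pos: [0.6403, 0.1398, 0.1111]
eef_rot: [-0.087, 0.996, 0.0, 0.003]
wrist_force: [0.8, -0.3, -1.3]
grip_width: 0.0471
gripper_force: 41.4
```

```bash
python3 - <<'E'
from tin import *
plan((489.4,304.5,110,91))
E
```

```text
at [640.3 139.8 111.1] psi 100.0 q [12. 35. 15. 69. -0.  2.] t 25.15
[np.float64(0.157), np.float64(0.12), np.float64(0.188), np.float64(0.001)]
 -> [489.5 304.2 110.1] 91.0
```

play_rows --pt "0 0 0.157 0.119 0.188 0.001 0.6" --pt "0 0 0.157 0.119 0.188 0.001 0.6" --pt "0 0 0.157 0.119 0.188 0.001 0.6" --pt "0 0 0.157 0.119 0.188 0.001 0.6" --pt "0 0 0.157 0.119 0.188 0.001 0.6"

```text
clock: 25.65
eef_pos: [0.4842, 0.3057, 0.1049]
eef_rot: [-0.011, 1.0, -0.001, -0.003]
wrist_force: [0.1, -0.7, -0.7]
grip_width: 0.0467
gripper_force: 41.6
```

play_rows --pt "0 0 0 0 0 0.01 0.6" --pt "0 0 0 0 0 0.03 0.6" --pt "0 0 0 0 0 0.045 0.6" --pt "0 0 0 0 0 0.045 0.6" --pt "0 0 0 0 0 0.045 0.6"

```text
clock: 26.15
eef_pos: [0.4884, 0.3027, 0.0608]
eef_rot: [-0.008, 1.0, -0.001, -0.001]
wrist_force: [0.3, 0.5, -1.1]
grip_width: 0.0467
gripper_force: 41.6
```

```bash
python3 - <<'E'
from tin import *
tin(.075,.1)
plan((491.9,304.5,47,91))
E
```

```text
0.0931221373247543 6592 ((486.2537536621094, 302.9700012207031), 23.797151565551758)
at [489.1 303.3  61.8] psi 90.9 q [32. 29. -3. 57. -0. 31.] t 26.2
[np.float64(-0.001), np.float64(-0.003), np.float64(0.001), np.float64(0.015)]
 -> [492.1 304.3  46.8] 91.0
```

play_rows --pt "0 0 0 -0.003 0.001 0.003 0.6" --pt "0 0 0 -0.003 0.001 0.007 0.6" --pt "0 0 0 -0.003 0.001 0.011 0.6" --pt "0 0 0 -0.003 0.001 0.013 0.6" --pt "0 0 0 -0.003 0.001 0.013 0.6"

```text
clock: 26.7
eef_pos: [0.4914, 0.3049, 0.0488]
eef_rot: [-0.009, 1.0, -0.0, -0.0]
wrist_force: [-0.5, -0.3, -1.4]
grip_width: 0.0469
gripper_force: 41.6
```

```bash
python3 - <<'E'
from tin import *
tin(.065,.1)
plan((491.9,304.5,46.4,91))
E
```

```text
0.0811163092031528 6610 ((489.36785888671875, 304.96337890625), 24.020479202270508)
at [491.6 305.   49.1] psi 91.0 q [32. 30. -4. 56. -0. 31.] t 26.75
[np.float64(-0.0), np.float64(-0.0), np.float64(-0.0), np.float64(0.003)]
 -> [491.6 305.   46.1] 91.0
```

play_rows --pt "0 0 0 0 0 0.001 0.6" --pt "0 0 0 0 0 0.002 0.6" --pt "0 0 0 0 0 0.003 0.6" --pt "0 0 0 0 0 0.003 0.6"

```text
clock: 27.15
eef_pos: [0.4919, 0.3052, 0.0464]
eef_rot: [-0.009, 1.0, 0.0, 0.0]
wrist_force: [-0.7, -1.0, -0.6]
grip_width: 0.0471
gripper_force: 41.7
```

play_rows --pt "0 0 0 0 0 0.001 0.35" --pt "0 0 0 0 0 0.001 0.2" --pt "0 0 0 0 0 0 0.1" --pt "0 0 0 0 0 -0.02 0" --pt "0 0 0 0 0 -0.05 0"

```text
clock: 27.65
eef_pos: [0.4903, 0.3041, 0.0949]
eef_rot: [-0.009, 1.0, -0.001, -0.002]
wrist_force: [0.9, 0.9, -0.1]
grip_width: 0.0848
gripper_force: 0.0
```

play_rows --pt "0 0 0 0 0 -0.05 0" --pt "0 0 0 0 0 -0.1 0" --pt "0 0 0 0 0 -0.1 0" --pt "0 0 0 0 0 -0.1 0"

```text
clock: 28.05
eef_pos: [0.4929, 0.3057, 0.1983]
eef_rot: [-0.009, 1.0, 0.001, 0.002]
wrist_force: [0.4, -0.1, -0.5]
grip_width: 0.0858
gripper_force: 0.0
```

```bash
python3 - <<'E'
from tin import *
tin(.065,.1)
plan((489.8,140.5,150,81.5))
E
```

```text
0.07866586558833882 1698 ((489.6718444824219, 304.95367431640625), 24.20442008972168)
at [491.8 305.  196.3] psi 91.0 q [32. 24.  9. 75. -0. 31.] t 28.1
[np.float64(0.166), np.float64(0.005), np.float64(-0.164), np.float64(0.046)]
 -> [489.6 140.9 150.3] 81.5
```

The tall tin is upright on the thin book's middle, at (489.7, 305.0) with its top at 78.7 mm. The stamp is last.

play_rows --pt "0 0 0.166 0.005 -0.164 0.046 0" --pt "0 0 0.166 0.005 -0.164 0.046 0" --pt "0 0 0.166 0.005 -0.164 0.046 0" --pt "0 0 0.166 0.005 -0.164 0.046 0" --pt "0 0 0.166 0.005 -0.164 0.046 0"

```text
clock: 28.6
eef_pos: [0.4869, 0.1376, 0.1471]
eef_rot: [0.077, 0.997, -0.002, -0.003]
wrist_force: [-0.7, 0.6, 0.1]
grip_width: 0.0856
gripper_force: 0.0
```

play_rows --pt "0 0 0 0 0 0.03 0" --pt "0 0 0 0 0 0.04 0" --pt "0 0 0 0 0 0.04 0"

```text
clock: 28.9
eef_pos: [0.4874, 0.1412, 0.1078]
eef_rot: [0.074, 0.997, -0.001, -0.003]
wrist_force: [-0.1, -0.3, 0.4]
grip_width: 0.0853
gripper_force: 0.0
```

```bash
python3 - <<'E'
from wl import *
plan((489.8,140.5,26,81.5))
c=snap("wrist");W=cloud(c);cv2.imwrite("pics/w8.png",c["color"])
near=(abs(W[...,0]-.49)<.05)&(abs(W[...,1]-.14)<.05)
for lo,hi in((.018,.028),(.05,.07)):
    P=W[near&(W[...,2]>lo)&(W[...,2]<hi)]*1000
    print(len(P),P.mean(0),cv2.minAreaRect(P[:,:2].astype(np.float32)))
E
```

```text
at [487.4 141.2 107.8] psi 81.5 q [ 16.  20. -10.  60.   0.  25.] t 28.9
[np.float64(0.001), np.float64(-0.002), np.float64(-0.0), np.float64(0.082)]
 -> [489.4 140.9  25.8] 81.5
1226 [479.46481802 142.13435011  22.2760821 ] ((489.3885803222656, 140.71347045898438), (34.10243606567383, 55.03053665161133), 80.88142395019531)
880 [487.09696661 141.17784247  60.3708176 ] ((489.03094482421875, 140.9481201171875), (24.716232299804688, 25.048124313354492), 81.77236938476562)
```

View pics/w8.png

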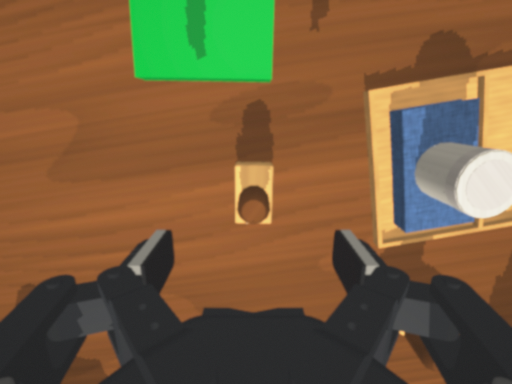

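The small stamp is at (254,195), square between the fingers, and the tall tin stands on the book at right. Grasping the handle.

play_rows --pt "0 0 0.008 0 0 0.025 0" --pt "0 0 0.008 0 0 0.05 0" --pt "0 0 0.008 0 0 0.075 0" --pt "0 0 0.008 0 0 0.083 0" --pt "0 0 0.008 0 0 0.083 0"

```text
clock: 29.45
eef_pos: [0.4892, 0.1413, 0.0269]
eef_rot: [0.078, 0.997, -0.0, -0.001]
wrist_force: [-1.4, 0.1, 0.3]
grip_width: 0.0856
gripper_force: 0.0
```

play_rows --pt "0 0 0 0 0 0 0.9" --pt "0 0 0 0 0 0 0.9" --pt "0 0 0 0 0 0 0.9" --pt "0 0 0 0 0 0 0.9" --pt "0 0 0 0 0 0 0.9" --newtons 40

```text
clock: 29.95
eef_pos: [0.4903, 0.1411, 0.0282]
eef_rot: [0.078, 0.997, 0.0, 0.001]
wrist_force: [-0.7, -1.6, 5.0]
grip_width: 0.0247
gripper_force: 39.1
```

play_rows --pt "0 0 0 0 0 0 0.9" --pt "0 0 0 0 0 -0.02 0.9" --pt "0 0 0 0 0 -0.06 0.9" --pt "0 0 0 0 0 -0.11 0.9" --pt "0 0 0 0 0 -0.12 0.9"

```text
clock: 30.45
eef_pos: [0.493, 0.142, 0.1528]
eef_rot: [0.078, 0.997, 0.002, 0.005]
wrist_force: [0.4, 0.6, -0.3]
grip_width: 0.025
gripper_force: 39.4
```

```bash
python3 - <<'E'
from tin import *
plan((486,387,140,91.6))
E
```

```text
at [493.  142.  152.8] psi 81.0 q [16. 18. -7. 65.  0. 25.] t 30.45
[np.float64(-0.092), np.float64(0.023), np.float64(0.12), np.float64(0.006)]
[np.float64(-0.093), np.float64(0.011), np.float64(0.122), np.float64(0.007)]
 -> [486.  386.5 139.8] 91.6
```

play_rows --pt "0 0 -0.092 0.02 0.12 0.006 0.9" --pt "0 0 -0.092 0.02 0.12 0.006 0.9" --pt "0 0 -0.092 0.02 0.12 0.006 0.9" --pt "0 0 -0.092 0.02 0.12 0.006 0.9"

```text
clock: 30.85
eef_pos: [0.4879, 0.2655, 0.1401]
eef_rot: [0.03, 1.0, 0.0, -0.001]
wrist_force: [0.3, -0.3, -0.6]
grip_width: 0.0252
gripper_force: 39.6
```

play_rows --pt "0 0 -0.093 0.011 0.122 0.007 0.9" --pt "0 0 -0.093 0.011 0.122 0.007 0.9" --pt "0 0 -0.093 0.011 0.122 0.007 0.9" --pt "0 0 -0.093 0.011 0.122 0.007 0.9" --pt "0 0 -0.093 0.011 0.122 0.007 0.9"

```text
clock: 31.35
eef_pos: [0.4851, 0.3842, 0.1332]
eef_rot: [-0.014, 1.0, -0.001, -0.001]
wrist_force: [0.0, -0.5, -0.8]
grip_width: 0.0247
gripper_force: 39.8
```

```bash
python3 - <<'E'
from tin import *
plan((487,387,60,91.6))
c=snap("wrist");cv2.imwrite("pics/w9.png",c["color"])
E
```

```text
at [485.1 384.2 133.2] psi 91.6 q [38. 30. 10. 70. -0. 37.] t 31.35
[np.float64(0.001), np.float64(-0.002), np.float64(0.003), np.float64(0.073)]
 -> [487.  387.2  60.2] 91.6
```

View pics/w9.png

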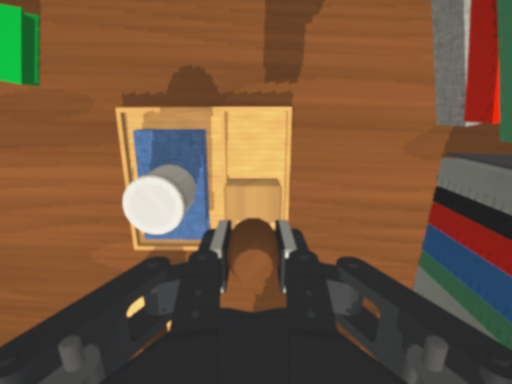

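The stamp is held upright over the narrow compartment and the tin stands at (155,203). I'll check the knuckle clearance to the tin from the depth map.

```bash
python3 - <<'E'
from tin import *
o=get_obs();c=snap("wrist");W=cloud(c)
M=R.from_quat(o["eef_rot"]).as_matrix();T=(W-o["eef_pos"])@M*1000
k=(c["depth"]>0)&(T[...,2]<5)
for lo in range(-130,5,10):
    s=k&(T[...,2]>=lo)&(T[...,2]<lo+10)
    if s.sum()>20: print(lo,s.sum(),T[s][:,1].min().round(),T[s][:,1].max().round(), T[s][:,0].min().round(),T[s][:,0].max().round())
E
```

```text
-110 2739 -56.0 57.0 12.0 22.0
-100 14657 -64.0 65.0 -0.0 22.0
-90 10481 -64.0 65.0 -10.0 19.0
-80 8418 -59.0 60.0 -12.0 19.0
-70 3881 -54.0 54.0 -12.0 19.0
-60 5193 -49.0 49.0 -12.0 15.0
-50 1333 -44.0 44.0 -8.0 15.0
-40 2491 -26.0 26.0 -10.0 13.0
-30 1219 -26.0 26.0 -11.0 14.0
-20 786 -26.0 26.0 4.0 14.0
-10 276 -25.0 25.0 3.0 14.0
0 211 -16.0 15.0 1.0 28.0
```

It clears the tin by at least 14 mm. Lowering, with +2 mm in y.

play_rows --pt "0 0 0 -0.002 0.005 0.02 0.9" --pt "0 0 0 -0.002 0.005 0.05 0.9" --pt "0 0 0 -0.002 0.005 0.075 0.9" --pt "0 0 0 -0.002 0.005 0.085 0.9" --pt "0 0 0 -0.002 0.005 0.085 0.9"

```text
clock: 31.95
eef_pos: [0.4866, 0.3881, 0.0478]
eef_rot: [-0.013, 1.0, -0.001, -0.002]
wrist_force: [-0.7, -0.6, -0.7]
grip_width: 0.0247
gripper_force: 39.8
```

```bash
python3 - <<'E'
from tin import *
plan((487,389,32.2,91.6))
c=snap("wrist");cv2.imwrite("pics/w10.png",c["color"])
E
```

```text
at [486.6 388.1  47.8] psi 91.5 q [39. 35.  4. 60. -0. 37.] t 31.95
[np.float64(-0.001), np.float64(-0.0), np.float64(0.001), np.float64(0.016)]
 -> [486.6 389.1  31.8] 91.6
```

View pics/w10.png

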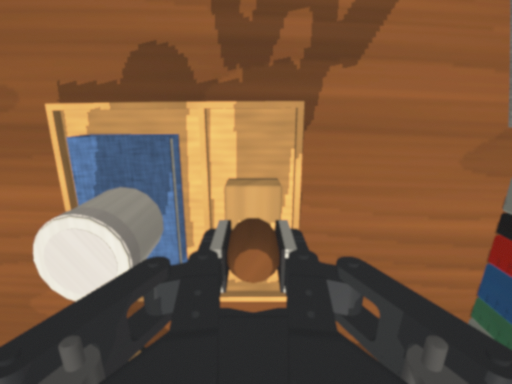

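The stamp base at (253,198) sits between the divider (x≈208) and the outer wall (x≈298), roughly centred. Lowering the last 16 mm.

play_rows --pt "0 0 0 0 0 0.004 0.9" --pt "0 0 0 0 0 0.008 0.9" --pt "0 0 0 0 0 0.011 0.9" --pt "0 0 0 0 0 0.013 0.9" --pt "0 0 0 0 0 0.013 0.9"

```text
clock: 32.5
eef_pos: [0.4872, 0.3902, 0.0361]
eef_rot: [-0.014, 1.0, -0.0, -0.0]
wrist_force: [0.2, -0.1, 0.7]
grip_width: 0.0246
gripper_force: 39.8
```

play_rows --pt "0 0 0 0 0 0.001 0.9" --pt "0 0 0 0 0 0.002 0.9" --pt "0 0 0 0 0 0.002 0.9"

```text
clock: 32.8
eef_pos: [0.4873, 0.3902, 0.0342]
eef_rot: [-0.014, 1.0, -0.0, -0.0]
wrist_force: [-0.0, -0.1, -0.6]
grip_width: 0.0247
gripper_force: 39.8
```

play_rows --pt "0 0 0 0 0 0.001 0.9" --pt "0 0 0 0 0 0.002 0.9" --pt "0 0 0 0 0 0.002 0.9"

```text
clock: 33.1
eef_pos: [0.4875, 0.3902, 0.0323]
eef_rot: [-0.014, 1.0, 0.0, 0.0]
wrist_force: [1.0, 1.0, 0.1]
grip_width: 0.025
gripper_force: 39.9
```

play_rows --pt "0 0 0 0 0 0.001 0.6" --pt "0 0 0 0 0 0.001 0.58" --pt "0 0 0 0 0 0 0.58" --pt "0 0 0 0 0 -0.01 0.58" --pt "0 0 0 0 0 -0.03 0.58"

```text
clock: 33.6
eef_pos: [0.4863, 0.3893, 0.0614]
eef_rot: [-0.014, 1.0, -0.001, -0.001]
wrist_force: [0.5, -0.3, -0.0]
grip_width: 0.0357
gripper_force: 0.0
```

play_rows --pt "0 0 0 0 0 -0.04 0.58" --pt "0 0 0 0 0 -0.08 0.5" --pt "0 0 0 0 0 -0.12 0" --pt "0 0 0 0 0 -0.14 0" --pt "0 0 0 0 0 -0.14 0"

```text
clock: 34.1
eef_pos: [0.4894, 0.3918, 0.208]
eef_rot: [-0.014, 1.0, 0.003, 0.004]
wrist_force: [0.2, 0.5, -0.0]
grip_width: 0.0838
gripper_force: 0.0
```

```bash
python3 - <<'E'
from wl import *
c=snap("wrist");s=snap("side")
cv2.imwrite("pics/f.png",cv2.resize(np.vstack([c["color"][60:300],s["color"][90:330]]),(640,600)))
W=cloud(c);near=(abs(W[...,0]-.487)<.05)&(abs(W[...,1]-.387)<.028)
for lo,hi in((.02,.032),(.055,.075)):
    P=W[near&(W[...,2]>lo)&(W[...,2]<hi)]*1000
    print(len(P),P.mean(0),cv2.minAreaRect(P[:,:2].astype(np.float32)))
E
```

```text
728 [480.53522395 389.57714475  26.32559699] ((486.2442626953125, 389.90643310546875), (53.94481658935547, 33.33417892456055), 0.6830774545669556)
424 [485.38757654 389.64509743  64.65774009] ((486.8197937011719, 389.4871826171875), (25.14923858642578, 24.403778076171875), 1.5954816341400146)
```

View pics/f.png

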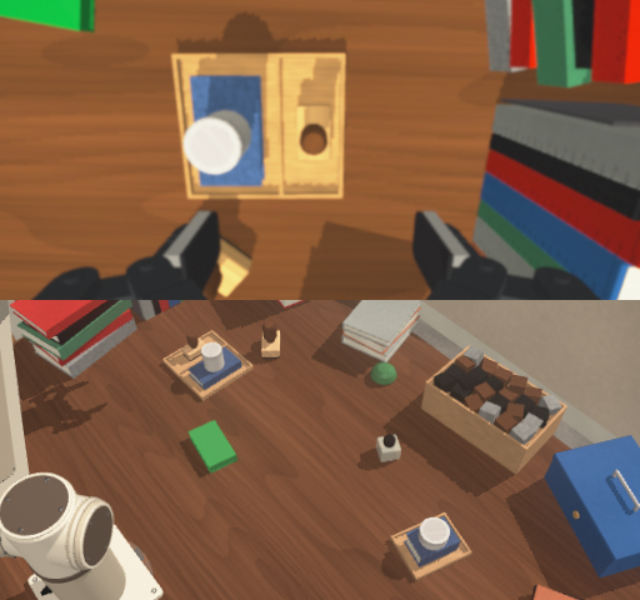

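Both orders are in place: in the wrist view the stamp stands at (313,135), and in the side view the tins stand on the books at (212,357) and (434,530). The bottle at (388,447) and the paperweight at (383,373) haven't moved. Handing in.

```bash
python3 -c "
from station import env
print(env.hand_in())"
```

```text
the job is handed in; nothing more can be done
None
```

Both orders are made up as asked and the job is handed in at about 34 s on the robot's clock; the hand-in returned no verdict. The ink bottle and paperweight were left untouched.

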